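# Stow the azimuth circle in its case and clamp the lid with the draw latch

## Robot

A 6-joint arm with a two-finger parallel gripper is mounted at the origin on the work surface. World frame = base frame: x ahead of the robot, y to its left, z up, the work surface at z = 0. Lengths are in m, angles in rad, forces in N, time in s.
With the tool pointing down it reaches from about 0.3 to 0.775 m from the base axis. Payload 14.6 kg.
Tool frame: the origin (TCP) lies midway between the tips of the shut fingers; the grasp point (between the pads) lies r.grasp_offset behind it (r.grasp_offset is the distance from the TCP to the grasp point, in m); z points along the fingers, y is the line along which they close (so a half turn about z gives the same grasp; the last joint's range is limited). The gripper opens to 94 mm and grips with 3 to 60 N. Pads are 16 mm wide; open, the fingers measure 119 mm over their backs; the gripper's body (75 mm by 177 mm) begins 78 mm behind the grasp point.
Start: joints at [-1.313, 0.3, 1.521, -0, 1.321, -0.067], TCP at [0.176, -0.521, 0.205] pointing down, gripper open.
Joint ranges: [-3.03, 3.03], [-0.79, 2.21], [0.23, 2.52], [-1.04, 4.18], [0, 3.07], [-2.55, 2.55]. Speed limits (rad/s): [2.22, 2.22, 2.57, 3.14, 3.14, 3.14].

## Interface

Orientations are given as a unit quaternion [w, x, y, z].
In Python, from plant import r gives the robot as it stands.
- The arm moves only by the shell command python3 -m pendant 'ROWS'. ROWS is text: rows parted by semicolons, each of 7 numbers parted by spaces: the turn, a rotation vector about the tool's x, y, z in rad, then the shift along the tool's x, y, z in mm, then the opening in per cent of the stroke, from 0 (shut) to 100 (fully open). In form: wx wy wz dx dy dz gripper; .... A call has 1 to 8 rows; each row shifts and turns the commanded pose from where the row before left it, along the tool's axes as they then stand; what a row does not reach is not made up. A row lasts 1/12 s, in which the tool goes at most 41.7 mm and 7.16 degrees, less where a joint would pass 70% of its speed; a pose out of reach is approached as far as the arm can. A call with a gripper value outside its range is refused whole. The fingers move at their own pace and stop on an object; the grip force is fixed at half the most. Time passes only in rows, so rows that do not move let the fingers close. It gives the time, the measured TCP pose, the force, the opening and the grip force at its end, in the units of the state.
- r.read_state(): the state, without advancing time (a new reading comes with each control period).
- r.grab_frame(name): name is "side" or "top"; returns a dict with "frame" (400x640x3 uint8, red, green, blue), "fx", "fy", "cx", "cy" (pixels), "k1" (the pictures are not rectified: a ray, as slopes to the right and down, at radius r is drawn at 1 + k1 r^2 times it, then the intrinsics apply), "xyz" and "rotation" of the camera in the world. Camera axes: x right, y up, looking along -z (the intrinsics and any distortion apply to the point x, -y, -z); pixel columns grow to the right and rows downward; lengths in m; the calibration is good to about 2 mm. A picture is of the moment at which its call begins. There is no depth.
- r.sign_off(): hands the job in; it is judged then, once.
Trained networks look in the newest picture that a camera, given by its name, has taken for a name from the list of things; names that differ only in an ending like _2 or _b are one class to them, and where a whole thing is asked for, a point or a joint stands for the part that bears it (a point fixed in the world has none). Each returns a list of dicts, best first, with "confidence" (0 to 1); they miss things now and then, are a little off and sometimes report something else, mostly with a low value. They report only what shows in the picture. A call takes as long as a camera call. They do not tell look-alikes from the thing itself.
- r.recognise(thing, camera): "position" ([row, column] as shares, 0 to 1, of the picture: columns of its width, rows of its height, amid what is visible of it).
- r.mark_of(thing, camera): "position" ([row, column] as shares, 0 to 1, of the picture: columns of its width, rows of its height: a listed point, or the origin of a listed thing).
The state is a dict: "time": time; "joint_pos": joint angles; "qd": joint speeds; "joint_efforts": joint torques, N m; "tcp_pos": TCP position; "ee_rot": TCP orientation; "ft_force": force on the tool from outside, world axes, zero at the start; "wrist_torque": the same for the moment, N m; "opening": opening from 0.0 (shut) to 1.0 (fully open); "grasp_force": force on a finger pad.
Only numpy, scipy, OpenCV 4.12 (cv2) and the standard library are available. Lean on these libraries where they do the work, as an engineer would, in place of code of your own. Each camera call takes 0.05 s, during which the arm holds its last target. There are 200 camera calls.

## Task

The check on the deviation turntable is finished: lift the azimuth circle off it and lower it (do not drop it) into its shaped cutout in the open transport case, turned so that the wide prism end and the narrow sight-vane end match the foam and it lies fully home and flat. Close the lid, hook the wire bail of the draw latch over the keeper on the lid's front, and snap the latch lever down over centre until it lies flat against the case and clamps the lid shut. Leave the painted iron spheres, the copper reflector and the binnacle door where they are.

Things in the scene. Friction and masses are not known exactly. Their poses are not given: they have to be found in the camera images.
- circle_bar (a point): Azimuth circle, 174 mm long, 44 mm high, about 0.45 kg, flat on the turntable: 116 mm brass-rimmed green glass disc, 12 mm high, with a straight brass bar over its middle. This point: centre of the bar (16 mm wide, 12 to 30 mm above the underside), 21 mm above the underside, near the centre of mass; pinch the bar here across its width. Own x runs along the bar to the black prism, z up.
- circle_prism (a point): Point on the circle's underside below its black prism housing, 72 mm along its x from the centre. The housing is 40 mm wide, 38 mm high, 54 to 90 mm from the centre; at the other end a brass sight vane, 22 mm wide, 44 mm high, reaches 84 mm from the centre.
- azimuth_circle: The same azimuth circle; origin at the centre of its underside, axes as for its bar.
- recess (a point): Centre of the yellow floor of the cutout in the case's black foam, 80 mm above the bench. Own x points from the case's latch face to its hinge side, y along its width to the wide (prism) end of the cutout, z up. 16 mm deep (foam top at 96 mm, case rim at 105 mm), about 3 mm larger all round than the circle. Seated, the circle's underside lies on this floor, its x along this +y.
- recess_prism (a point): Point on the cutout's floor 72 mm along +y from its centre, where the point below the prism belongs. The cutout: a 122 mm circle, a 46 mm wide slot out to 93 mm along +y for the prism, a 28 mm wide slot out to 87 mm along -y for the vane.
- lid (a joint): Lid angle in rad: 0 shut, 1.57 upright, at most 1.9. The stiff hinge holds the lid where it is left; moving it takes up to 8 N at 120 mm from the hinge. With the circle seated the lid's padding clears it by 6 mm.
- lid_hinge (a point): Middle of the hinge line along the case's rear top rim, 105 mm above the bench, 80 mm along the case's +x (axes as for the recess) from its centre. The case is fixed: a dark blue-grey box, 160 mm along x by 220 mm along y, its front (latch) face at x = -80 mm.
- lid_edge (a point): Middle of the free outer edge of the lid; with the lid shut, its top front edge, 145 mm above the bench. The lid is a 160 x 220 mm tray 40 mm deep: its outer face lies 40 mm outside the rim plane through the hinge line, and this point is 160 mm from the hinge along it.
- lever (a joint): Latch lever angle in rad: 0 clamped (hanging flat down the case's front), 1.57 sticking straight out, more when pointing up and out, at most 2.4. It stays where it is left. Closing needs about 5 N at its end; it goes over centre at about 0.2 rad and then pulls itself home.
- lever_pivot (a point): Pivot of the lever, 14 mm in front of the middle of the case's front face, 70 mm above the bench; its axis runs along the case's y. The lever is a steel plate 28 mm wide reaching 60 mm from the pivot; the face to push (upper side when it sticks out, outer side when clamped) lies 10 mm off the plane through the pivot.
- lever_end (a point): Middle of the pushed face at the free end of the lever, 58 mm from the pivot.
- bail (a joint): Swing of the wire bail relative to the lever in rad: 0 when hooked and clamped; grows as it swings out from the lid, to a stop at 2.53 where it rests by its weight, leaning outwards over the lever. It swings freely on a pin through the lever, 14 mm from the pivot towards the lever's free end, and falls to the side of upright it leans to.
- bail_spring (a joint): Stretch of the bail's spring in m: 0 slack, about 0.0035 when clamped, at most 0.008; 9 N per mm.
- bail_bar (a point): Middle of the bail's free cross bar: round steel 5 mm thick, 44 mm between its two side wires (along the case's y), 65 mm from its pin. Pushed inwards past upright, with the lid shut, it falls against the lid's front above the keeper; lowering the lever then draws it down behind the keeper's lip.
- keeper (a point): Seat of the bar in the keeper, a 26 mm wide hook opening upwards on the middle of the lid's front: 7 mm in front of the face and, lid shut, 124.5 mm above the bench. Its lip, 10 to 13 mm in front of the face, rises 1.5 mm above this point.
- turntable: Deviation turntable on the bench: dark disc with white ticks, 200 mm across, 8 mm high, fixed; origin at the centre of its underside. Its brass knob (28 mm high) stands 136 mm from the centre towards its own -y.
- sphere_red: Red painted iron sphere, 96 mm across, on a brass foot, 110 mm high; origin under its centre. Leave alone.
- sphere_green: Green painted iron sphere, the same size. Leave alone.
- reflector: Copper lamp reflector, an open bowl 104 mm across and 45 mm high; origin under its centre. Leave alone.
- binnacle_door: Olive bronze binnacle door lying flat, 130 x 190 x 12 mm with a knob 31 mm high; origin under its centre. Leave alone.
There are look-alikes about, which are no part of the job. What is shaped like the azimuth_circle but red or turquoise is not meant.

How it is judged:
By the outcome, as a careful person would: the job done as asked, in the order asked, and still so for the second after the job is handed in, with the robot touching nothing.
It also fails if it takes over 64 s, if anything falls off the work surface, if the arm or the gripper's body presses on something with over 40 N, if the wrist force passes 120 N, or if a joint passes its speed limit or range.

## Working session

There is one attempt and no reset: what is moved stays moved. The work goes in short steps, Python scripts to look and compute and a shell command to move; the robot and the scene stay as the last step left them, time stands still between calls to the robot, and variables do not carry over. Pictures are saved under pics/ and viewed, at most 11 in all, crops included, and the job is handed in when it is done.

```bash
mkdir -p pics; ls; cat > h.py <<'E'
import numpy as np, cv2
from scipy.spatial.transform import Rotation as R
from plant import r
def rot(c):
    a=np.array(c["rotation"],float)
    return a if a.shape==(3,3) else R.from_quat(a[[1,2,3,0]]).as_matrix()
def K(c): return np.array([[c["fx"],0,c["cx"]],[0,c["fy"],c["cy"]],[0,0,1.]]),np.array([c["k1"],0,0,0,0.])
def ray(c,rc):
    k,d=K(c); p=np.array([[[rc[1]*640,rc[0]*400]]],float)
    x,y=cv2.undistortPoints(p,k,d)[0,0]
    v=rot(c)@np.array([x,-y,-1.]); return np.array(c["xyz"],float),v/np.linalg.norm(v)
def atz(c,rc,z):
    o,v=ray(c,rc); return o+v*(z-o[2])/v[2]
def tri(a,b):
    (o1,v1),(o2,v2)=a,b
    A=np.stack([v1,-v2],1); s=np.linalg.lstsq(A,o2-o1,rcond=None)[0]
    p,q=o1+v1*s[0],o2+v2*s[1]; return (p+q)/2,np.linalg.norm(p-q)
def proj(c,P):
    v=rot(c).T@(np.array(P)-np.array(c["xyz"])); x,y=v[0]/-v[2],-v[1]/-v[2]
    f=1+c["k1"]*(x*x+y*y); return c["fx"]*x*f+c["cx"],c["fy"]*y*f+c["cy"]
def save(c,n): cv2.imwrite("pics/"+n,c["frame"][:,:,::-1])
E
python3 - <<'E'
from h import *
np.set_printoptions(precision=4,suppress=True)
cs={n:r.grab_frame(n) for n in("top","side")}
for n,c in cs.items(): save(c,n+"0.png"); print(n,c["xyz"],rot(c).round(3).tolist(),c["k1"],c["fx"])
print(r.grasp_offset,r.read_state())
H=dict(circle_bar=.029,circle_prism=.008,azimuth_circle=.008,recess=.08,recess_prism=.08,lid_hinge=.105,lever_pivot=.07,lever_end=None,bail_bar=None,keeper=None,lid_edge=None,turntable=0)
for t,z in H.items():
    m={n:r.mark_of(t,n)[:3] for n in cs}
    for n in cs:
        for d in m[n]: print(t,n,round(d["confidence"],2),(np.array(d["position"])*[400,640]).round(0),atz(cs[n],d["position"],z).round(4) if z is not None else "")
    if m["top"] and m["side"]:
        p,e=tri(ray(cs["top"],m["top"][0]["position"]),ray(cs["side"],m["side"][0]["position"])); print("   tri",p,round(e,4))
E
```

```text
pics
top [ 0.2468 -0.0213  1.4604] [[-0.026, 0.983, -0.183], [-1.0, -0.028, -0.008], [-0.013, 0.183, 0.983]] -0.011936830184043932 394.4855703801159
side [1.2569 1.0508 1.2788] [[-0.817, -0.382, 0.432], [0.577, -0.542, 0.612], [0.0, 0.749, 0.663]] -0.09595957091573806 497.90293614032015
0.0188 {'time': 0.1, 'joint_pos': array([-1.3126,  0.3004,  1.5215, -0.    ,  1.3207, -0.0666]), 'qd': array([ 0.0021, -0.0009, -0.0031, -0.0015, -0.    ,  0.    ]), 'joint_efforts': array([  0.0022, -53.2642, -35.3285,   0.0709,   0.0235,  -0.0001]), 'tcp_pos': array([ 0.1754, -0.521 ,  0.2049]), 'ee_rot': array([-0.0005,  0.9868,  0.1617, -0.0001]), 'ft_force': array([0.0323, 0.2475, 0.1559]), 'wrist_torque': array([ 0.0478, -0.0189,  0.0132]), 'grasp_force': 0.0, 'opening': 0.9973843833274162}
circle_bar top 0.98 [146. 434.] [ 0.7171 -0.4709  0.029 ]
circle_bar top 0.63 [207. 385.] [ 0.4897 -0.2696  0.029 ]
circle_bar top 0.56 [277. 384.] [ 0.2375 -0.2526  0.029 ]
circle_bar side 0.82 [173. 219.] [ 0.7156 -0.4597  0.029 ]
circle_bar side 0.81 [159. 346.] [ 0.2446 -0.2384  0.029 ]
circle_bar side 0.
[... 1460 characters left out ...]
.57 [202. 317.] [ 0.5204 -0.0525  0.07  ]
   tri [0.5306 0.0048 0.0697] 0.0088
lever_end top 0.54 [193. 322.] 
lever_end side 0.57 [179. 291.] 
lever_end side 0.45 [200. 315.] 
   tri [ 0.5569 -0.0683  0.1763] 0.0966
bail_bar top 0.38 [197. 326.] 
bail_bar side 0.39 [192. 314.] 
bail_bar side 0.2 [211. 324.] 
   tri [ 0.5224 -0.0556  0.1165] 0.0127
keeper top 0.9 [188. 235.] 
keeper side 0.87 [203. 365.] 
   tri [0.5238 0.2261 0.2778] 0.0142
lid_edge top 0.85 [189. 233.] 
lid_edge side 0.88 [208. 368.] 
   tri [0.5249 0.2377 0.2636] 0.0096
turntable top 0.93 [213. 386.] [ 0.4732 -0.2794  0.    ]
turntable side 0.57 [180. 292.] [ 0.4826 -0.2845  0.    ]
   tri [ 0.4776 -0.2834 -0.0033] 0.0102
```

```bash
python3 - <<'E'
import cv2
a=cv2.imread("pics/top0.png")
cv2.imwrite("pics/topc.png",cv2.resize(a[110:310,210:470],None,fx=3,fy=3,interpolation=3))
b=cv2.imread("pics/side0.png")
cv2.imwrite("pics/sidec.png",cv2.resize(b[120:280,190:450],None,fx=3,fy=3,interpolation=3))
E
```

```text
(no output)
```

View pics/topc.png

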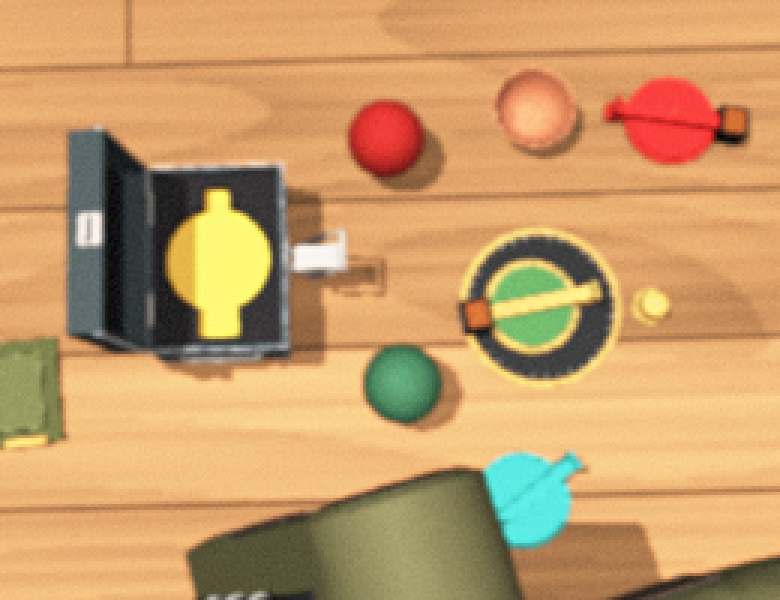

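View pics/sidec.png

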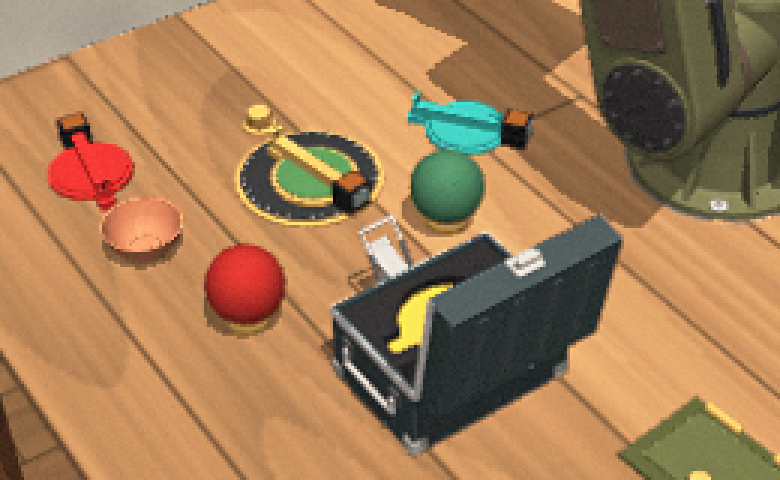

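The top crop shows the green circle at ~(388,212) full-res, with its prism towards +y. The case recess is at ~(283,198), with its prism slot towards the robot. The lid is upright on the +y side, and the lever and bail stick out towards -y at ~(318,194). The side crop agrees; the red and turquoise circles are look-alikes. Next I'll refine the poses by silhouette fitting.

```bash
cat > fit.py <<'E'
from h import *
from scipy.optimize import minimize
def circ(rad,n=60): a=np.linspace(0,2*np.pi,n,False); return np.c_[rad*np.cos(a),rad*np.sin(a)]
def box(x0,x1,w): return np.array([[x0,-w/2],[x1,-w/2],[x1,w/2],[x0,w/2]])
def fill(c,pts,box_,S=8):
    x0,y0,x1,y1=box_; im=np.zeros(((y1-y0)*S,(x1-x0)*S),np.uint8)
    uv=np.array([proj(c,p) for p in pts]); uv=(uv+.5-[x0,y0])*S-.5
    h=cv2.convexHull((uv*16).astype(np.int32)); cv2.fillConvexPoly(im,h,255,shift=4); return im
def world(q,P,z): s,co=np.sin(q[2]),np.cos(q[2]); return [(q[0]+co*a-s*b,q[1]+s*a+co*b,z) for a,b in P]
def small(im,S=8): return cv2.resize(im,None,fx=1/S,fy=1/S,interpolation=cv2.INTER_AREA)/255.
def mcircle(c,q,b,z0=.008):
    im=0
    for P,l,h in((circ(.058),0,.012),(box(-.06,.056,.016),.012,.030),(box(-.084,-.078,.022),.0,.044),(box(.054,.090,.040),.038,.038)):
        im=np.maximum(im,fill(c,world(q,P,z0+l)+world(q,P,z0+h),b))
    return small(im)
def mrec(c,q,b):   # q yaw: recess +y direction (prism)
    o=[]
    for z in(.08,.096):
        im=0
        for P in(circ(.061),box(0,.093,.046),box(-.087,0,.028)): im=np.maximum(im,fill(c,world(q,P,z),b))
        o.append(im)
    return small(np.minimum(*o))
def fit(items,q0,model):
    f=lambda p:sum(((model(c,p*[.01,.01,.1],b)-m)**2).sum() for c,m,b in items)
    q0=np.array(q0)/[.01,.01,.1]
    s=minimize(f,q0,method="Nelder-Mead",options=dict(initial_simplex=np.vstack([q0]+[q0+.5*e for e in np.eye(3)]),xatol=.005,fatol=.01))
    return s.x*[.01,.01,.1],s.fun
def mask(c,b,kind):
    x0,y0,x1,y1=b; h=cv2.cvtColor(c["frame"][y0:y1,x0:x1],cv2.COLOR_RGB2HSV).astype(int)
    H,S,V=h[...,0],h[...,1],h[...,2]
    return ((S>90)&(V>70)&(H<90)) if kind=="c" else ((S>100)&(V>80)&(H>20)&(H<40))
E
python3 - <<'E'
from fit import *
np.set_printoptions(precision=4,suppress=True)
cs={n:r.grab_frame(n) for n in("top","side")}
q0=[.475,-.275,1.8]; 
def roi(c,q,rad,z):
    uv=np.array([proj(c,p) for p in world(q,circ(rad),z)]); return [*np.floor(uv.min(0)).astype(int),*np.ceil(uv.max(0)).astype(int)]
out={}
its=[]
for n,c in cs.items():
    b=roi(c,q0,.098,.015); m=mask(c,b,"c").astype(float)
    # keep only component containing disc
    k,l=cv2.connectedComponents((m>0).astype(np.uint8)); u,v=np.array(proj(c,(q0[0],q0[1],.02))).astype(int); 
    big=np.argmax([0]+[(l==i).sum() for i in range(1,k)]); 
    cv2.imwrite(f"pics/m_{n}.png",np.hstack([cv2.resize(m*255,None,fx=6,fy=6,interpolation=0)]))
    D=np.zeros_like(m,np.uint8)  # restrict to within radius 92mm
    P=np.array([proj(c,p) for p in world(q0,circ(.093),.01)])-b[:2]; cv2.fillPoly(D,[P.astype(np.int32)],1)
    m=m*D
    its.append((c,m,b)); print(n,b,m.sum(),fit([its[-1]],q0,mcircle))
print("both",fit(its,q0,mcircle))
q1=[.532,.107,np.pi]
c=cs["top"]; b=roi(c,q1,.1,.08); m=mask(c,b,"r").astype(float); cv2.imwrite("pics/m_r.png",cv2.resize(m*255,None,fx=6,fy=6,interpolation=0))
print("rec",b,m.sum(),fit([(c,m,b)],q1,mrec))
E
python3 - <<'E'
import cv2,numpy as np
a=[cv2.imread(f"pics/m_{n}.png") for n in("top","side","r")]
h=max(x.shape[0] for x in a); a=[cv2.copyMakeBorder(x,0,h-x.shape[0],0,6,0,value=(0,0,255)) for x in a]
o=np.hstack(a); o=cv2.resize(o,None,fx=800/o.shape[1],fy=800/o.shape[1]); cv2.imwrite("pics/masks.png",o)
E
```

```text
top [np.int64(359), np.int64(185), np.int64(413), np.int64(238)] 1330.0 (array([ 0.4746, -0.2748,  1.731 ]), np.float64(426.4550865051903))
side [np.int64(270), np.int64(162), np.int64(320), np.int64(194)] 622.0 (array([ 0.4776, -0.2753,  1.732 ]), np.float64(170.17528642829683))
both (array([ 0.4764, -0.2759,  1.7409]), np.float64(605.2173317954632))
rec [np.int64(253), np.int64(168), np.int64(310), np.int64(224)] 1095.0 (array([0.5288, 0.0975, 3.1562]), np.float64(57.05580930411381))[ WARN:0@2.991] global loadsave.cpp:1063 imwrite_ Unsupported depth image for selected encoder is fallbacked to CV_8U.
```

View pics/masks.png

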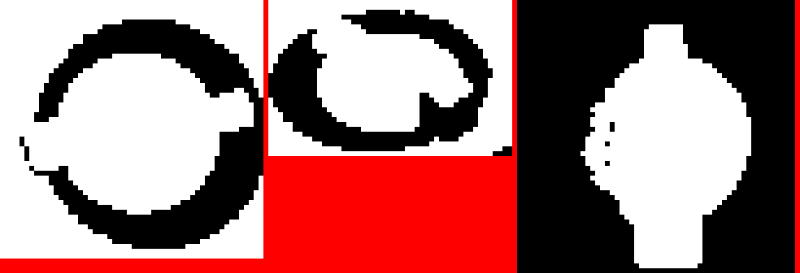

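The masks show both shapes cleanly; the turntable rim must be excluded, and the recess's left edge is ragged from shadow. I'll refit with weights and overlay the result.

```bash
cat >> fit.py <<'E'
def roi(c,q,rad,z):
    uv=np.array([proj(c,p) for p in world(q,circ(rad),z)]); return [*np.floor(uv.min(0)).astype(int),*np.ceil(uv.max(0)).astype(int)]
def wfit(items,q0,model):
    f=lambda p:sum((w*(model(c,p*[.01,.01,.1],b)-m)**2).sum() for c,m,b,w in items)
    q0=np.array(q0)/[.01,.01,.1]
    s=minimize(f,q0,method="Nelder-Mead",options=dict(initial_simplex=np.vstack([q0]+[q0+.5*e for e in np.eye(3)]),xatol=.005,fatol=.01))
    return s.x*[.01,.01,.1],s.fun
E
python3 - <<'E'
from fit import *
np.set_printoptions(precision=4,suppress=True)
cs={n:r.grab_frame(n) for n in("top","side")}
q0=[.476,-.276,1.74]; tt=[.476,-.281,0]
for it in range(2):
  its=[]
  for n,c in cs.items():
    b=roi(c,q0,.098,.015); m=mask(c,b,"c").astype(float)
    D=np.zeros(m.shape,np.uint8); P=np.array([proj(c,p) for p in world(tt,circ(.088),.008)])-b[:2]; cv2.fillPoly(D,[P.round().astype(np.int32)],1)
    its.append((c,m,b,D)); print(n,fit_:=wfit([its[-1]],q0,mcircle))
  qc,e=wfit(its,q0,mcircle); print("both",qc,e)
  break
q1=[.529,.0975,3.15]
c=cs["top"]; b=roi(c,q1,.105,.08); x0,y0,x1,y1=b
f=c["frame"][y0:y1,x0:x1].astype(float)
m=np.clip((f[...,0]-f[...,2]-35)/60,0,1); D=(cv2.dilate(mrec(c,q1,b),np.ones((7,7)))>0)
for t in(30,60,90): print("rec",t,wfit([(c,((f[...,0]-f[...,2])>t)*1.,b,D)],q1,mrec))
qr=wfit([(c,((f[...,0]-f[...,2])>60)*1.,b,D)],q1,mrec)[0]
# overlay
im=cv2.resize(c["frame"][:,:,::-1],None,fx=4,fy=4,interpolation=3)
def dr(pts,col): cv2.polylines(im,[((np.array([proj(c,p) for p in pts])+.5)*4).astype(np.int32)],True,col,1)
for P in(circ(.061),box(0,.093,.046),box(-.087,0,.028)): dr(world(qr,P,.096),(255,0,255))
dr(world(qr,np.array([[-.11,-.08],[.11,-.08],[.11,.08],[-.11,.08]]),.105),(0,255,0))
for P,z in((circ(.058),.02),(box(-.084,.054,.016),.038),(box(.054,.09,.04),.046)): dr(world(qc,P,z),(255,0,255))
cv2.imwrite("pics/ov.png",im[145*4:250*4,230*4:430*4])
for t in("turntable","recess","recess_prism","lid_hinge","lever_pivot","lever_end","bail_bar","keeper","lid_edge"):
  for n in cs:
    for d in r.mark_of(t,n)[:2]: print(t,n,round(d["confidence"],2),(np.array(d["position"])*[400,640]).round(1))
E
```

```text
top (array([ 0.4751, -0.2796,  1.7335]), np.float64(203.36567474048442))
side (array([ 0.4778, -0.2754,  1.7234]), np.float64(78.30269896193772))
both [ 0.4763 -0.2769  1.7495] 294.1115724721261
rec 30 (array([0.5283, 0.1002, 3.1622]), np.float64(167.52633602460594))
rec 60 (array([0.5284, 0.1023, 3.1451]), np.float64(104.26166858900424))
rec 90 (array([0.5288, 0.1013, 3.1284]), np.float64(55.31224913494809))
turntable top 0.65 [212.2 386.7]
turntable top 0.59 [240.9 343.9]
turntable side 0.59 [180.1 291. ]
recess top 0.95 [195.9 281.1]
recess side 0.69 [227.6 337.2]
recess_prism top 0.87 [215.9 281.1]
recess_prism top 0.16 [195.3 323.7]
recess_prism side 0.62 [219.3 354.8]
recess_prism side 0.45 [202.2 312.8]
lid_hinge top 0.93 [197.4 257.1]
lever_pivot top 0.79 [196.8 306.4]
lever_pivot top 0.3 [239.8 203.9]
lever_pivot side 0.67 [226.1 272.8]
lever_end top 0.59 [192.7 321.7]
lever_end side 0.47 [199.7 316.5]
lever_end side 0.21 [234.5 351.9]
bail_bar top 0.5 [195.2 325. ]
bail_bar side 0.49 [194.  314.5]
keeper top 0.68 [215.1 281.1]
keeper top 0.61 [185.2 236.3]
keeper side 0.77 [206.5 363.2]
keeper side 0.43 [279.7 431.4]
lid_edge top 0.66 [188.9 232.6]
lid_edge top 0.5 [215.1 281.4]
lid_edge side 0.97 [215.4 368.7]
lid_edge side 0.69 [236.3 355.5]
```

View pics/ov.png

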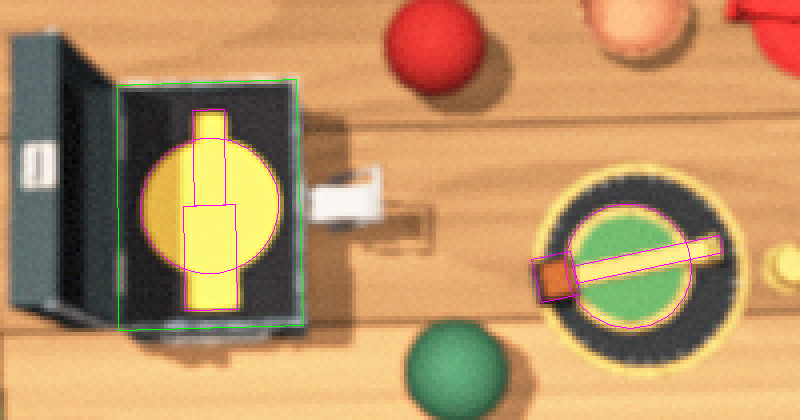

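The overlay fits both outlines to within a pixel. That gives the circle at (0.476, -0.277) with yaw 1.735, and the recess at (0.5285, 0.101) with its prism along world -x. The lid is at about 1.67 rad, which leaves too little room for the 177 mm gripper body, so I'll first push it further open with shut fingers.

```bash
python3 -m pendant '0 0 -0.1246 0 0 -12 0;0 0 -0.1246 0 0 -12 0;0 0 -0.1246 0 0 -12 0;0 0 -0.1246 0 0 -12 0;0 0 -0.1246 0 0 -12 0;0 0 -0.1246 0 0 -12 0;0 0 -0.1246 0 0 -12 0;0 0 -0.1246 0 0 -12 0' && python3 -m pendant '0 0 -0.1246 0 0 0 0;0 0 -0.1246 0 0 0 0;0 0 0 32 18 0 0;0 0 0 33 18 0 0;0 0 0 33 18 0 0;0 0 0 33 18 0 0;0 0 0 33 18 0 0;0 0 0 33 18 0 0' && python3 -m pendant '0 0 0 33 18 0 0;0 0 0 33 18 0 0;0 0 0 33 18 0 0;0 0 0 33 18 0 0;0 0 0 33 18 0 0;0 0 0 33 18 0 0;0 0 0 33 18 0 0;0 0 0 33 18 0 0'
```

```text
time: 3.07
tcp_pos: [0.1755, -0.5212, 0.3021]
ee_rot: [0.0, 0.788, 0.616, 0.0]
ft_force: [0.6, -0.0, -0.1]
opening: 0.47
grasp_force: 0.0
time: 3.73
tcp_pos: [0.2839, -0.3226, 0.3015]
ee_rot: [0.0, 0.707, 0.707, 0.0]
ft_force: [1.2, -0.2, 0.6]
opening: 0.005
grasp_force: 0.0
time: 4.4
tcp_pos: [0.428, -0.0583, 0.3017]
ee_rot: [0.0, 0.707, 0.707, 0.0]
ft_force: [-0.3, -0.6, 0.4]
opening: 0.005
grasp_force: 0.0
```

```bash
python3 -m pendant '0 0 0 34 17 0 0;0 0 0 34 17 0 0;0 0 0 34 17 0 0;0 0 0 34 17 0 0;0 0 0 34 17 0 0;0 0 0 34 17 0 0;0 0 0 0 0 30 0;0 0 0 0 0 30 0' && python3 -m pendant '0 0 0 14 0 0 0;0 0 0 12 0 0 0;0 0 0 9 0 0 0;0 0 0 6 0 0 0' && python3 -m pendant '0 0 0 6 0 0 0;0 0 0 6 0 0 0;0 0 0 6 0 0 0;0 0 0 6 0 0 0'
```

```text
time: 5.07
tcp_pos: [0.5303, 0.1457, 0.2411]
ee_rot: [0.001, 0.706, 0.708, 0.001]
ft_force: [0.7, -0.3, 0.0]
opening: 0.007
grasp_force: 0.0
time: 5.4
tcp_pos: [0.53, 0.1863, 0.2434]
ee_rot: [0.001, 0.707, 0.707, 0.001]
ft_force: [0.7, -0.2, 0.2]
opening: 0.004
grasp_force: 0.0
time: 5.73
tcp_pos: [0.5295, 0.2089, 0.2415]
ee_rot: [0.0, 0.707, 0.707, -0.0]
ft_force: [0.6, -2.0, -1.8]
opening: 0.003
grasp_force: 1.3
```

```bash
python3 -m pendant '0 0 0 4 0 0 0;0 0 0 4 0 0 0;0 0 0 0 0 0 0' && python3 - <<'E'
from h import *
c=r.grab_frame("side"); save(c,"s1.png"); im=cv2.imread("pics/s1.png")
cv2.imwrite("pics/s1c.png",cv2.resize(im[120:290,270:440],None,fx=3.5,fy=3.5,interpolation=3))
for t in("lid_edge","keeper"): print(t,[(d["confidence"],np.array(d["position"])*[400,640]) for d in r.mark_of(t,"side")[:2]])
E
```

```text
time: 5.98
tcp_pos: [0.5295, 0.2174, 0.2414]
ee_rot: [-0.0, 0.707, 0.707, 0.0]
ft_force: [0.4, -0.4, -0.4]
opening: 0.004
grasp_force: 0.0
lid_edge [(0.86, array([220.   , 371.776])), (0.65, array([179.4  , 295.808]))]
keeper [(0.9, array([211.68 , 369.024]))]
```

View pics/s1c.png

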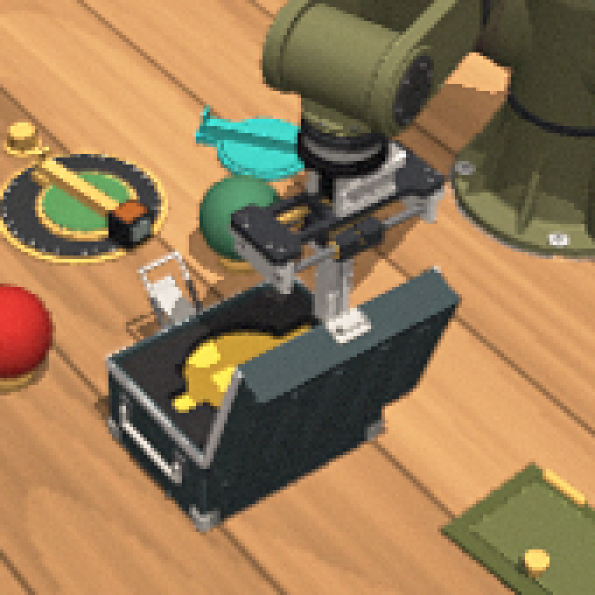

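The lid now leans well back. On to the circle.

```bash
python3 -m pendant '0 0 0 -20 0 -30 0;0 0 0 -22 0 -30 30;0 0 0 -38 -4 0 45;0 0 0 -38 -4 0 45;0 0 0 -38 -4 0 45;0 0 0 -38 -5 0 45;0 0 0 -38 -5 0 45;0 0 0 -38 -5 0 45' && python3 -m pendant '0 0 0 -38 -5 0 45;0 0 0 -38 -5 0 45;0 0 0 -38 -5 0 45;0 0 0 -38 -5 0 45;0 0 0 -38 -5 0 45;0 0 0 -36 -5 0 45;0 0 -0.082 0 0 40 45;0 0 -0.082 0 0 40 45' && python3 -m pendant '0 0 0 0 0 40 45;0 0 0 0 0 40 45;0 0 0 0 0 40 45;0 0 0 0 0 25 45;0 0 0 0 0 0 45'
```

```text
time: 6.8
tcp_pos: [0.5019, -0.055, 0.3019]
ee_rot: [0.0, 0.707, 0.707, 0.0]
ft_force: [0.5, 0.3, 0.2]
opening: 0.442
grasp_force: 0.0
time: 7.47
tcp_pos: [0.4725, -0.2816, 0.2219]
ee_rot: [0.002, 0.647, 0.763, 0.0]
ft_force: [0.6, -0.4, -0.4]
opening: 0.449
grasp_force: 0.0
time: 7.88
tcp_pos: [0.4703, -0.2779, 0.0717]
ee_rot: [-0.004, 0.647, 0.763, -0.0]
ft_force: [-0.9, -0.3, -0.4]
opening: 0.449
grasp_force: 0.0
```

```bash
python3 -m pendant '0 0 0 0 3 15 45;0 0 0 0 3 15 45;0 0 0 0 0 12 45;0 0 0 0 0 6 45;0 0 0 0 0 0 45' && python3 -m pendant '0 0 0 0 0 0 0;0 0 0 0 0 0 0;0 0 0 0 0 0 0;0 0 0 0 0 0 0;0 0 0 0 0 0 0;0 0 0 0 0 0 0'
```

```text
time: 8.3
tcp_pos: [0.4782, -0.2782, 0.0282]
ee_rot: [-0.0, 0.647, 0.763, -0.0]
ft_force: [-0.2, 0.2, 0.0]
opening: 0.447
grasp_force: 0.0
time: 8.8
tcp_pos: [0.4784, -0.2784, 0.029]
ee_rot: [0.0, 0.647, 0.763, -0.0]
ft_force: [-3.8, 0.3, 6.2]
opening: 0.165
grasp_force: 30.0
```

```bash
python3 -m pendant '0 0 0 0 0 0 28;0 0 0 0 0 3 28;0 0 0 0 0 3 28;0 0 0 0 0 0 0;0 0 0 0 0 0 0;0 0 0 0 0 0 0;0 0 0 0 0 0 0;0 0 0 0 0 0 0' && python3 -m pendant '0 0 0 0 0 -5 0;0 0 0 0 0 -15 0;0 0 0 0 0 -30 0;0 0 0 0 0 -40 0;0 0 0 0 0 -40 0;0 0 0 0 0 -40 0;0 0 0 0 0 -30 0;0 0 0 0 0 0 0'
```

```text
time: 9.47
tcp_pos: [0.4782, -0.2781, 0.0221]
ee_rot: [-0.0, 0.647, 0.763, -0.0]
ft_force: [-0.7, -0.6, -5.4]
opening: 0.172
grasp_force: 30.0
time: 10.13
tcp_pos: [0.48, -0.2792, 0.2296]
ee_rot: [0.005, 0.647, 0.763, 0.001]
ft_force: [0.3, -0.7, -3.2]
opening: 0.168
grasp_force: 30.0
```

```bash
python3 -m pendant '0 0 -0.1172 0 0 0 0;0 0 -0.1172 0 0 0 0;0 0 -0.1172 0 0 0 0;0 0 -0.1172 0 0 0 0;0 0 -0.1172 0 0 0 0;0 0 -0.1172 0 0 0 0;0 0 -0.1172 0 0 0 0;0 0 -0.1172 0 0 0 0' && python3 -m pendant '0 0 -0.1172 0 0 0 0;0 0 -0.1172 0 0 0 0;0 0 -0.1172 0 0 0 0;0 0 -0.1172 0 0 0 0;0 0 0 -5 20 0 0;0 0 0 -5 37 0 0;0 0 0 -5 37 0 0;0 0 0 -5 37 0 0' && python3 -m pendant '0 0 0 -5 37 0 0;0 0 0 -5 37 0 0;0 0 0 -5 37 0 0;0 0 0 -5 37 0 0;0 0 0 -5 37 0 0;0 0 0 -5 37 0 0;0 0 0 -2 26 0 0;0 0 0 0 0 0 0' && python3 -m pendant '0 0 0 0 0 0 0;0 0 0 0 0 0 0'
```

```text
time: 10.8
tcp_pos: [0.478, -0.278, 0.2214]
ee_rot: [-0.001, 0.23, 0.973, 0.0]
ft_force: [0.6, -0.1, -4.7]
opening: 0.165
grasp_force: 30.0
time: 11.47
tcp_pos: [0.4979, -0.1458, 0.2214]
ee_rot: [-0.001, 0.001, 1.0, 0.0]
ft_force: [0.3, 0.2, -4.5]
opening: 0.168
grasp_force: 30.0
time: 12.13
tcp_pos: [0.5301, 0.1049, 0.2214]
ee_rot: [-0.001, -0.002, 1.0, 0.0]
ft_force: [-0.6, -0.1, -4.4]
opening: 0.168
grasp_force: 30.0
time: 12.3
tcp_pos: [0.5303, 0.1003, 0.2218]
ee_rot: [-0.001, 0.0, 1.0, -0.0]
ft_force: [0.0, -1.1, -4.9]
opening: 0.169
grasp_force: 30.0
```

```bash
python3 -m pendant '0 0 0 0 0 20 0;0 0 0 0 0 28 0;0 0 0 0 0 25 0;0 0 0 0 0 15 0;0 0 0 0 0 0 0;0 0 0 0 0 0 0' && python3 - <<'E'
from h import *
a=r.grab_frame("top");b=r.grab_frame("side")
A=cv2.resize(a["frame"][150:240,240:325],None,fx=4.6,fy=4.6,interpolation=3);B=cv2.resize(b["frame"][165:255,300:385],None,fx=4.6,fy=4.6,interpolation=3)
cv2.imwrite("pics/ab.png",np.hstack([A,B])[:,:,::-1])
E
```

```text
time: 12.8
tcp_pos: [0.5305, 0.0997, 0.1344]
ee_rot: [-0.001, 0.001, 1.0, -0.0]
ft_force: [-0.7, -0.2, -4.1]
opening: 0.171
grasp_force: 30.0
```

View pics/ab.png

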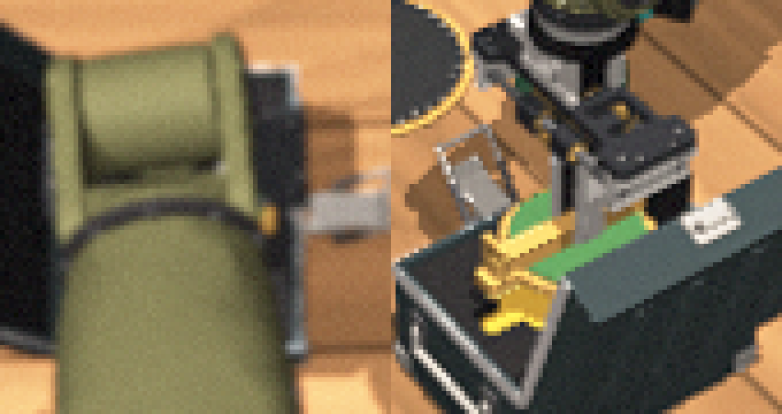

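The vane end is above its slot and the orientation is right. Lowering in steps.

```bash
python3 -m pendant '0 0 0 0 1 12 0;0 0 0 0 0 10 0;0 0 0 0 0 3 0;0 0 0 0 0 2 0;0 0 0 0 0 2 0;0 0 0 0 0 0 0' && python3 -m pendant '0 0 0 0 0 2 0;0 0 0 0 0 2 0;0 0 0 0 0 0 0'
```

```text
time: 13.4
tcp_pos: [0.5307, 0.1017, 0.1056]
ee_rot: [0.0, 0.0, 1.0, 0.0]
ft_force: [0.6, -1.4, -4.5]
opening: 0.17
grasp_force: 30.0
time: 13.65
tcp_pos: [0.5305, 0.1017, 0.1012]
ee_rot: [-0.0, 0.0, 1.0, -0.0]
ft_force: [-0.2, 0.8, -4.5]
opening: 0.168
grasp_force: 30.0
```

```bash
python3 -m pendant '0 0 0 0 0 2 0;0 0 0 0 0 2 0;0 0 0 0 0 1.5 0;0 0 0 0 0 0 0' && python3 -m pendant '0 0 0 0 0 1 0;0 0 0 0 0 0.6 0;0 0 0 0 0 0 0'
```

```text
time: 13.98
tcp_pos: [0.5305, 0.1017, 0.0956]
ee_rot: [-0.0, 0.0, 1.0, -0.0]
ft_force: [0.6, -0.0, -5.2]
opening: 0.166
grasp_force: 30.0
time: 14.23
tcp_pos: [0.5305, 0.1017, 0.0942]
ee_rot: [-0.0, 0.0, 1.0, -0.0]
ft_force: [-0.2, 0.4, -4.7]
opening: 0.166
grasp_force: 30.0
```

```bash
python3 -m pendant '0 0 0 0 0 0.7 0;0 0 0 0 0 0 0' && python3 -m pendant '0 0 0 0 0 0.7 0;0 0 0 0 0 0 0'
```

```text
time: 14.4
tcp_pos: [0.5306, 0.1017, 0.0941]
ee_rot: [0.0, 0.0, 1.0, 0.0]
ft_force: [-3.2, -1.1, 0.7]
opening: 0.168
grasp_force: 30.0
time: 14.57
tcp_pos: [0.5307, 0.1017, 0.094]
ee_rot: [0.0, 0.0, 1.0, 0.0]
ft_force: [-6.5, -1.0, 9.4]
opening: 0.168
grasp_force: 30.0
```

Seated on the floor. Release, rise, rotate back, and move behind the lid.

```bash
python3 -m pendant '0 0 0 0 0 -0.7 0;0 0 0 0 0 0 35;0 0 0 0 0 0 35;0 0 0 0 0 0 35;0 0 0 0 0 -5 35;0 0 0 0 0 -15 35;0 0 0 0 0 -35 35;0 0 0 0 0 -35 35' && python3 -m pendant '0 0 0 0 0 -35 35;0 0 0 0 0 -35 35;0 0 0.121 0 0 -35 0;0 0 0.121 0 0 -14 0;0 0 0.121 0 0 0 0;0 0 0.121 0 0 0 0;0 0 0.121 0 0 0 0;0 0 0.121 0 0 0 0' && python3 -m pendant '0 0 0.121 0 0 0 0;0 0 0.121 0 0 0 0;0 0 0.121 0 0 0 0;0 0 0.121 0 0 0 0;0 0 0.121 0 0 0 0;0 0 0.121 0 0 0 0;0 0 0.119 0 0 0 0;0 0 0 20 0 0 0' && python3 -m pendant '0 0 0 35 0 0 0;0 0 0 35 0 0 0;0 0 0 35 0 0 0;0 0 0 35 0 0 0;0 0 0 34 0 0 0;0 0 0 0 0 35 0;0 0 0 0 0 35 0;0 0 0 0 0 24 0' && python3 - <<'E'
from fit import *
a=r.grab_frame("top");b=r.grab_frame("side")
A=cv2.resize(a["frame"][150:240,220:330],None,fx=3.6,fy=3.6,interpolation=3);B=cv2.resize(b["frame"][165:255,290:400],None,fx=3.6,fy=3.6,interpolation=3)
cv2.imwrite("pics/cd.png",np.hstack([A,B])[:,:,::-1])
print(r.read_state()["tcp_pos"])
E
```

```text
time: 15.23
tcp_pos: [0.53, 0.1016, 0.1844]
ee_rot: [-0.001, 0.0, 1.0, -0.0]
ft_force: [-0.3, 0.2, -0.1]
opening: 0.348
grasp_force: 0.0
time: 15.9
tcp_pos: [0.5305, 0.1017, 0.3032]
ee_rot: [0.0, 0.358, 0.934, 0.0]
ft_force: [0.5, -0.8, 0.3]
opening: 0.001
grasp_force: 0.0
time: 16.57
tcp_pos: [0.5308, 0.12, 0.3032]
ee_rot: [0.0, 0.711, 0.703, 0.0]
ft_force: [0.2, 0.5, 0.5]
opening: 0.004
grasp_force: 0.0
time: 17.23
tcp_pos: [0.5298, 0.2961, 0.2059]
ee_rot: [-0.0, 0.707, 0.707, -0.001]
ft_force: [0.9, 1.1, -0.1]
opening: 0.004
grasp_force: 0.0
[0.52926315 0.29519903 0.20494549]
```

View pics/cd.png

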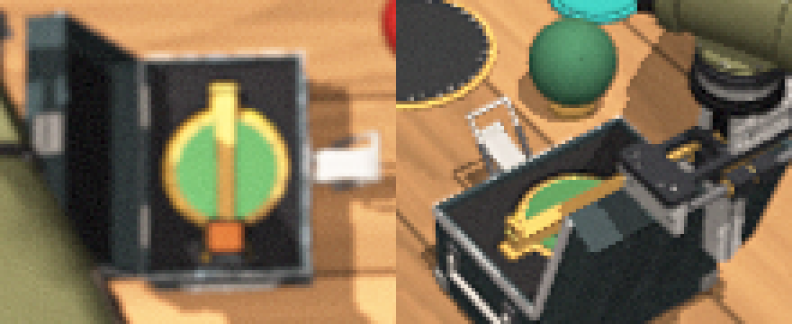

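The circle lies home in the foam with the prism and vane ends matching. Now closing the lid from behind.

```bash
python3 -m pendant '0 0 0 -13 0 0 0;0 0 0 -12 0 0 0;0 0 0 -14 0 0 0;0 0 0 -14 0 0 0;0 0 0 -13 0 0 0' && python3 -m pendant '0 0 0 -15 0 -6 0;0 0 0 -15 0 -6 0;0 0 0 -13 0 -2 0;0 0 0 -13 0 -2 0;0 0 0 -13 0 -2 0;0 0 0 -14 0 2.5 0;0 0 0 -14 0 2.5 0;0 0 0 -13 0 2.5 0'
```

```text
time: 17.75
tcp_pos: [0.5317, 0.229, 0.2124]
ee_rot: [0.001, 0.707, 0.707, 0.003]
ft_force: [0.0, 9.1, 6.7]
opening: 0.004
grasp_force: 4.7
time: 18.42
tcp_pos: [0.5305, 0.1182, 0.219]
ee_rot: [0.0, 0.707, 0.707, -0.0]
ft_force: [0.7, 3.2, -0.0]
opening: 0.004
grasp_force: 1.1
```

```bash
python3 -m pendant '0 0 0 -11 0 8 0;0 0 0 -11 0 8 0;0 0 0 -11 0 8 0;0 0 0 -8 0 11 0;0 0 0 -8 0 11 0' && python3 -m pendant '0 0 0 -5 0 10 0;0 0 0 -5 0 9 0;0 0 0 0 0 3 0;0 0 0 0 0 0 0'
```

```text
time: 18.83
tcp_pos: [0.5305, 0.0697, 0.1719]
ee_rot: [0.0, 0.707, 0.707, -0.0]
ft_force: [0.3, 1.4, 0.5]
opening: 0.005
grasp_force: 0.7
time: 19.17
tcp_pos: [0.5302, 0.0606, 0.15]
ee_rot: [-0.001, 0.707, 0.707, -0.001]
ft_force: [-0.5, -0.5, 0.6]
opening: 0.003
grasp_force: 0.0
```

```bash
python3 -m pendant '0 0 0 0 0 2 0;0 0 0 0 0 2 0;0 0 0 0 0 1 0;0 0 0 0 0 0 0' && python3 -m pendant '0 0 0 0 0 1 0;0 0 0 0 0 0 0'
```

```text
time: 19.5
tcp_pos: [0.5306, 0.0609, 0.1462]
ee_rot: [0.0, 0.707, 0.707, 0.0]
ft_force: [-0.3, -0.2, -0.6]
opening: 0.009
grasp_force: 0.0
time: 19.67
tcp_pos: [0.5306, 0.0608, 0.1453]
ee_rot: [0.0, 0.707, 0.707, 0.0]
ft_force: [0.4, -0.5, 0.6]
opening: 0.007
grasp_force: 0.3
```

```bash
python3 -m pendant '0 0 0 0 0 1 0;0 0 0 0 0 0 0' && python3 -m pendant '0 0 0 0 0 0.5 0;0 0 0 0 0 0 0' && python3 - <<'E'
from h import *
b=r.grab_frame("side");a=r.grab_frame("top")
for t in("lid_edge","keeper","lever_pivot","lever_end","bail_bar"):
  m={n:r.mark_of(t,n)[:1] for n in("top","side")}
  print(t,[(n,d["confidence"],np.array(d["position"])*[400,640]) for n in m for d in m[n]])
  if m["top"] and m["side"]: print(tri(ray(a,m["top"][0]["position"]),ray(b,m["side"][0]["position"])))
A=cv2.resize(a["frame"][160:225,250:340],None,fx=4.4,fy=4.4,interpolation=3);B=cv2.resize(b["frame"][175:240,280:370],None,fx=4.4,fy=4.4,interpolation=3)
cv2.imwrite("pics/ef.png",np.hstack([A,B])[:,:,::-1])
E
```

```text
time: 19.83
tcp_pos: [0.5307, 0.0608, 0.1452]
ee_rot: [0.0, 0.707, 0.707, 0.0]
ft_force: [-4.6, -1.0, 10.7]
opening: 0.006
grasp_force: 5.1
time: 20.0
tcp_pos: [0.5308, 0.0608, 0.1451]
ee_rot: [0.0, 0.707, 0.707, 0.0]
ft_force: [-5.6, -1.2, 14.9]
opening: 0.002
grasp_force: 7.5
lid_edge [('side', 0.75, array([199.08, 323.2 ]))]
keeper [('side', 0.93, array([203.4  , 321.088]))]
lever_pivot [('top', 0.73, array([199.68 , 308.224])), ('side', 0.7, array([214.  , 323.52]))]
(array([0.52395446, 0.00657805, 0.05924005]), np.float64(0.012368427446732238))
lever_end [('top', 0.44, array([190.68 , 323.904])), ('side', 0.42, array([201.6 , 317.12]))]
(array([ 0.53656591, -0.0404621 ,  0.09426625]), np.float64(0.01772831748014871))
bail_bar [('top', 0.47, array([194.2  , 325.824])), ('side', 0.5, array([193.68 , 314.112]))]
(array([ 0.52754585, -0.05355229,  0.11465015]), np.float64(0.003629518293609994))
```

View pics/ef.png

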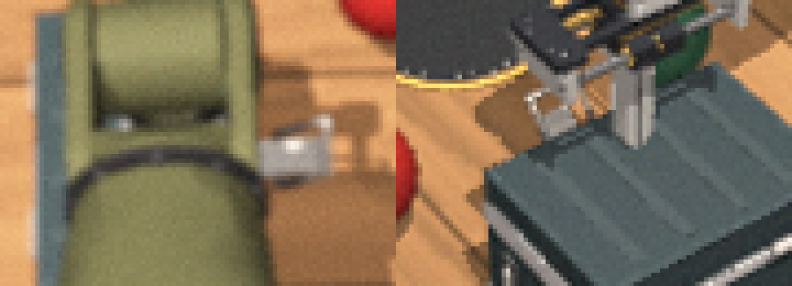

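The lid is shut: firm at z = 0.145, and the side crop shows it flat. The lever sticks out at roughly 1.6 rad with the bail leaning outward, bar at about (0.528, -0.054, 0.115). Next I'll push the bail inward past upright.

```bash
python3 -m pendant '0 0 0 0 0 -25 0;0 0 0 0 -1 -35 0;0 0 0 -38 -1 0 0;0 0 0 -38 0 0 0;0 0 0 -38 0 0 0;0 0 0 -36 0 0 0;0 0 0 0 0 35 0;0 0 0 0 0 35 0' && python3 -m pendant '0 0 0 0 0 28 0;0 0 0 10 0 0 0;0 0 0 10 0 0 0;0 0 0 10 0 0 0;0 0 0 10 0 0 0;0 0 0 10 0 0 0;0 0 0 10 0 0 0' && python3 -m pendant '0 0 0 10 0 0 0;0 0 0 8 0 0 0;0 0 0 0 0 0 0'
```

```text
time: 21.27
tcp_pos: [0.5291, -0.0913, 0.134]
ee_rot: [0.002, 0.708, 0.706, 0.001]
ft_force: [0.9, -0.1, -1.4]
opening: 0.004
grasp_force: 0.0
time: 21.85
tcp_pos: [0.529, -0.0279, 0.1069]
ee_rot: [0.001, 0.707, 0.707, 0.001]
ft_force: [0.6, -0.1, 0.2]
opening: 0.002
grasp_force: 0.1
time: 22.1
tcp_pos: [0.5285, -0.0097, 0.1058]
ee_rot: [-0.0, 0.707, 0.707, 0.0]
ft_force: [0.3, 0.7, -0.4]
opening: 0.004
grasp_force: 0.0
```

```bash
python3 -m pendant '0 0 0 -10 0 0 0;0 0 0 -20 0 -5 0;0 0 0 -38 0 -10 0;0 0 0 -38 0 0 0;0 0 0 -38 0 0 0' && python3 - <<'E'
from h import *
b=r.grab_frame("side");a=r.grab_frame("top")
for t in("bail_bar","lever_end","keeper"):
  m={n:r.mark_of(t,n)[:1] for n in("top","side")}
  print(t,[(n,d["confidence"],np.array(d["position"])*[400,640]) for n in m for d in m[n]])
  if m["top"] and m["side"]: print(tri(ray(a,m["top"][0]["position"]),ray(b,m["side"][0]["position"])))
A=cv2.resize(a["frame"][165:230,250:340],None,fx=4.4,fy=4.4,interpolation=3);B=cv2.resize(b["frame"][175:240,280:370],None,fx=4.4,fy=4.4,interpolation=3)
cv2.imwrite("pics/gh.png",np.hstack([A,B])[:,:,::-1])
E
```

```text
time: 22.52
tcp_pos: [0.5282, -0.158, 0.1213]
ee_rot: [0.001, 0.707, 0.707, 0.0]
ft_force: [1.5, -0.1, -0.3]
opening: 0.002
grasp_force: 0.0
bail_bar [('top', 0.4, array([192.68, 305.92]))]
lever_end [('top', 0.49, array([195.92 , 323.392])), ('side', 0.45, array([199.32 , 316.992]))]
(array([ 0.52441361, -0.04394628,  0.09376836]), np.float64(0.00030077610295257956))
keeper [('top', 0.84, array([193.68 , 303.488])), ('side', 0.76, array([201.6  , 321.088]))]
(array([0.53535209, 0.01749044, 0.13148732]), np.float64(0.022496709019682794))
```

View pics/gh.png

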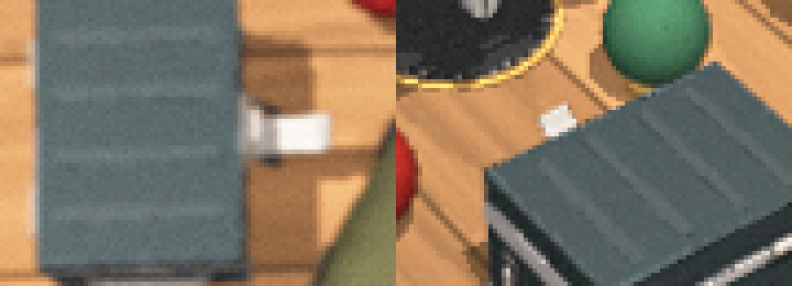

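The bail bar now rests against the lid front (top crop ~(308,193)) with the lever still out. I'll tilt the tool 25° so its body clears the case, then approach the lever.

```bash
python3 -m pendant '0 0.109 0 0 0 0 0;0 0.109 0 0 0 0 0;0 0.109 0 0 0 0 0;0 0.109 0 0 0 0 0;0 0 0 26 0 14 0;0 0 0 26 0 14 0;0 0 0 26 0 14 0;0 0 0 26 0 14 0' && python3 -m pendant '0 0 0 0 0 0 0;0 0 0 0 0 0 0'
```

```text
time: 23.58
tcp_pos: [0.5282, -0.0355, 0.1137]
ee_rot: [-0.153, 0.69, 0.69, 0.153]
ft_force: [0.6, -0.3, -0.7]
opening: 0.005
grasp_force: 0.0
time: 23.75
tcp_pos: [0.5283, -0.0356, 0.114]
ee_rot: [-0.153, 0.689, 0.691, 0.153]
ft_force: [0.8, -0.4, -0.6]
opening: 0.008
grasp_force: 0.0
```

```bash
python3 -m pendant '0 0 0 -6 0 8 0;0 0 0 -6 0 8 0;0 0 0 -6 0 8 0' && python3 -m pendant '0 0 0 -4 0 5 0;0 0 0 -4 0 5 0;0 0 0 -4 0 5 0' && python3 -m pendant '0 0 0 -3 0 5 0;0 0 0 -2 0 5 0;0 0 0 -3 0 5 0;0 0 0 0 0 0 0'
```

```text
time: 24.0
tcp_pos: [0.5286, -0.0447, 0.0833]
ee_rot: [-0.152, 0.691, 0.69, 0.153]
ft_force: [1.9, -1.3, 1.0]
opening: 0.007
grasp_force: 0.6
time: 24.25
tcp_pos: [0.5283, -0.0484, 0.0648]
ee_rot: [-0.153, 0.691, 0.69, 0.153]
ft_force: [0.0, 1.0, 2.2]
opening: 0.006
grasp_force: 0.4
time: 24.58
tcp_pos: [0.5283, -0.0489, 0.0479]
ee_rot: [-0.153, 0.691, 0.69, 0.153]
ft_force: [-0.2, -0.8, 0.7]
opening: 0.005
grasp_force: 0.5
```

```bash
python3 -m pendant '0 0 0 1 0 5 0;0 0 0 1 0 5 0;0 0 0 1 0 5 0;0 0 0 0 0 0 0' && python3 -m pendant '0 0 0 2 0 5 0;0 0 0 2 0 5 0;0 0 0 2 0 5 0;0 0 0 0 0 0 0'
```

```text
time: 24.92
tcp_pos: [0.5283, -0.0392, 0.0358]
ee_rot: [-0.153, 0.69, 0.69, 0.153]
ft_force: [1.0, -1.0, 0.1]
opening: 0.004
grasp_force: 0.4
time: 25.25
tcp_pos: [0.5281, -0.0271, 0.0247]
ee_rot: [-0.154, 0.69, 0.69, 0.153]
ft_force: [-0.4, 0.3, 0.4]
opening: 0.005
grasp_force: 0.1
```

```bash
python3 - <<'E'
from h import *
a=r.grab_frame("top")
for t in("bail_bar","lever_end","keeper"):
  print(t,[(round(d["confidence"],2),(np.array(d["position"])*[400,640]).round(1)) for d in r.mark_of(t,"top")[:2]])
print("pred keeper",proj(a,(.5285,.014,.1245)),"bar out L.4")
for L in (0,.4,.8,1.2):
  print(L,proj(a,(.5285,.007-.058*np.sin(L)-.01*np.cos(L),.07-.058*np.cos(L)+.01*np.sin(L))))
cv2.imwrite("pics/ij.png",cv2.resize(a["frame"][165:230,270:350],None,fx=7,fy=7,interpolation=3)[:,:,::-1])
E
```

```text
bail_bar [(0.48, array([194.7, 301.7]))]
lever_end [(0.54, array([198.5, 314.7])), (0.3, array([242., 202.]))]
keeper [(0.62, array([196.8, 304.4])), (0.17, array([150.1, 382.3]))]
pred keeper (np.float64(306.6803944014458), np.float64(193.49239537907678)) bar out L.4
0 (np.float64(312.1604503989503), np.float64(199.54960258418626))
0.4 (np.float64(317.9788111418369), np.float64(198.952032030735))
0.8 (np.float64(322.52510748362795), np.float64(197.97418793121773))
1.2 (np.float64(325.0868634628836), np.float64(196.7483282081302))
```

View pics/ij.png

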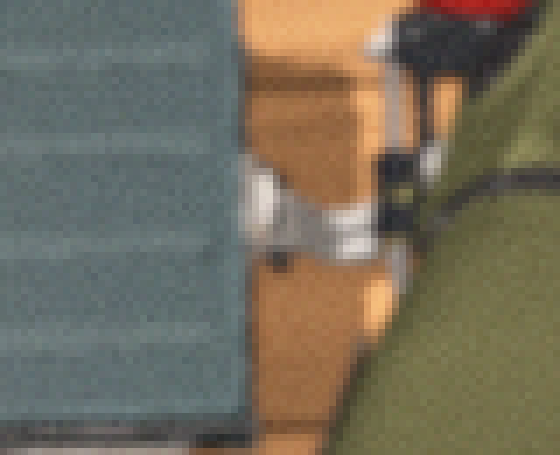

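```bash
python3 -m pendant '0 0 0 2 0 2 0;0 0 0 2 0 2 0;0 0 0 2 0 2 0;0 0 0 0 0 0 0' && python3 -m pendant '0 0 0 2.5 0 2 0;0 0 0 2.5 0 2 0;0 0 0 0 0 0 0' && python3 -m pendant '0 0 0 2.5 0 1.5 0;0 0 0 0 0 0 0'
```

```text
time: 25.78
tcp_pos: [0.5284, -0.0197, 0.0223]
ee_rot: [-0.153, 0.69, 0.69, 0.153]
ft_force: [-0.6, -0.4, -0.4]
opening: 0.008
grasp_force: 0.2
time: 26.03
tcp_pos: [0.5284, -0.0133, 0.0209]
ee_rot: [-0.153, 0.69, 0.69, 0.153]
ft_force: [-0.4, 0.8, 0.4]
opening: 0.001
grasp_force: 0.0
time: 26.2
tcp_pos: [0.5284, -0.0106, 0.0206]
ee_rot: [-0.153, 0.691, 0.69, 0.153]
ft_force: [-0.7, -0.5, 0.6]
opening: 0.008
grasp_force: 0.0
```

```bash
python3 -m pendant '0 0 0 1.4 0 0.6 0;0 0 0 0 0 0 0' && python3 -m pendant '0 0 0 1.4 0 0.6 0;0 0 0 0 0 0 0' && python3 -m pendant '0 0 0 1.4 0 0.6 0;0 0 0 0 0 0 0'
```

```text
time: 26.37
tcp_pos: [0.5285, -0.0094, 0.0208]
ee_rot: [-0.153, 0.691, 0.69, 0.153]
ft_force: [0.3, -0.8, -0.7]
opening: 0.004
grasp_force: 0.0
time: 26.53
tcp_pos: [0.5286, -0.0083, 0.0208]
ee_rot: [-0.152, 0.691, 0.69, 0.153]
ft_force: [0.1, -3.5, 0.9]
opening: 0.005
grasp_force: 1.9
time: 26.7
tcp_pos: [0.5287, -0.0077, 0.0208]
ee_rot: [-0.152, 0.691, 0.69, 0.152]
ft_force: [-2.1, -12.1, 0.2]
opening: 0.008
grasp_force: 5.7
```

```bash
python3 -m pendant '0 0 0 -8 0 -3 0;0 0 0 -13 0 -13 0;0 0 0 -13 0 -14 0;0 0 0 -13 0 -14 0;0 0 0 -15 0 -30 0;0 0 0 -15 0 -30 0;0 0 0 -15 0 -30 0;0 0 0 -15 0 -30 0' && python3 -m pendant '0 0 0 -15 0 -30 0;0 0 0 -15 0 -30 0;0 0 0 0 0 0 0' && python3 - <<'E'
from h import *
a=r.grab_frame("top");b=r.grab_frame("side")
for t in("bail_bar","lever_end","keeper","lever_pivot"):
  print(t,[(n,round(d["confidence"],2),(np.array(d["position"])*[400,640]).round(1)) for n in("top","side") for d in r.mark_of(t,n)[:2]])
print("pred",proj(a,(.5285,.014,.1245)),proj(b,(.5285,.014,.1245)),[proj(a,(.5285,.007-.058*np.sin(L)-.01*np.cos(L),.07-.058*np.cos(L)+.01*np.sin(L))) for L in(0,.3,.6)])
A=cv2.resize(a["frame"][172:222,280:330],None,fx=8,fy=8,interpolation=3);B=cv2.resize(b["frame"][180:230,295:345],None,fx=8,fy=8,interpolation=3)
cv2.imwrite("pics/kl.png",np.hstack([A,B])[:,:,::-1])
E
```

```text
time: 27.37
tcp_pos: [0.528, -0.1741, 0.1254]
ee_rot: [-0.153, 0.691, 0.69, 0.153]
ft_force: [0.5, 0.1, 0.0]
opening: 0.008
grasp_force: 0.0
time: 27.62
tcp_pos: [0.529, -0.2299, 0.1697]
ee_rot: [-0.15, 0.692, 0.69, 0.154]
ft_force: [0.1, 0.2, -0.7]
opening: 0.004
grasp_force: 0.0
bail_bar [('top', 0.47, array([193.5, 305.1])), ('side', 0.39, array([279.8, 432.2]))]
lever_end [('top', 0.58, array([195.9, 311.2])), ('top', 0.56, array([196.7, 306.1]))]
keeper [('top', 0.96, array([195.4, 305. ])), ('side', 0.81, array([200.5, 323. ]))]
lever_pivot [('top', 0.95, array([196.7, 307.1]))]
pred (np.float64(306.6803944014458), np.float64(193.49239537907678)) (np.float64(325.37780239838116), np.float64(202.3344269628188)) [(np.float64(312.1604503989503), np.float64(199.54960258418626)), (np.float64(316.6121481910932), np.float64(199.1410783103358)), (np.float64(320.45959251183336), np.float64(198.5035963490208))]
```

View pics/kl.png

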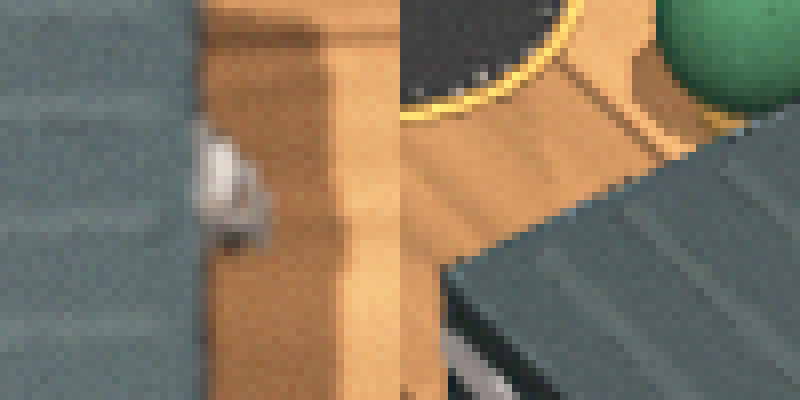

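The lever is flat and home. To check that the bail bar is really in the keeper, I'll read the saturation profile where the bar sticks out beside the keeper.

```bash
python3 - <<'E'
from h import *
fs=[r.grab_frame("top") for _ in range(8)]; a=fs[0]
m=np.mean([f["frame"].astype(float) for f in fs],0)
for P in((.021,.145),(.014,.1245),(.0055,.122),(.007,.1245)): print(P,np.round([proj(a,(.5285+d,*P)) for d in(-.018,0,.018)],1).tolist())
for row in range(184,206): print(row,(m[row,300:318,0]-m[row,300:318,2]).astype(int), m[row,300:318].mean(1).astype(int))
E
```

```text
(0.021, 0.145) [[304.6, 197.5], [304.4, 192.3], [304.3, 187.2]]
(0.014, 0.1245) [[306.8, 198.6], [306.7, 193.5], [306.6, 188.4]]
(0.0055, 0.122) [[309.3, 198.7], [309.2, 193.6], [309.0, 188.5]]
(0.007, 0.1245) [[308.8, 198.5], [308.7, 193.4], [308.6, 188.4]]
184 [-14 -15 -16 -15   2  42  74  83  82  81  79  82  82  82  82  81  83  83] [106 105 102  95  85  92 101 107 105 102 104 104 104 105 107 108 106 107]
185 [-16 -16 -18 -15   2  39  73  84  83  83  83  83  84  84  85  85  85  86] [107 103 101  93  85  92 103 106 107 106 109 106 109 110 109 112 112 111]
186 [-15 -16 -16 -13   1  36  69  85  86  86  85  85  86  86  86  86  86  86] [107 104 103  96  98 107 108 108 109 109 109 112 112 112 111 112 112 113]
187 [-16 -15 -15 -11   3  27  52  73  82  86  86  85  86  85  85  86  86  86] [106 104 104 106 121 130 121 107 106 106 111 109 109 110 112 111 111 110]
188 [-16 -16 -16 -10   4  17  30  46  66  80  86  84  83  85  84  86  85  86] [103 105 104 112 132 138 122 106 107 106 106 109 110 109 110 110 109 109]
189 [-15 -17 -16 -10   3  13  18  25  42  65  82  84  85  84  84  83  84  85] [10
[... 1802 characters left out ...]
0  70  84  86  83] [ 93 102 105 109 106 101  99  86  76  73  83 100 113 118 112 107 107 108]
202 [-15 -15 -16 -15  -7   7  23  27  19  26  39  38  33  48  75  85  85  87] [100 104 104 108 106  99  93  79  63  62  80 100 113 115 113 111 111 113]
203 [-16 -17 -15 -15 -11  10  40  54  48  49  65  70  65  70  83  89  88  88] [105 105 105 109 104  93  92  91  77  79  94 106 110 114 114 113 115 114]
204 [-17 -15 -17 -16 -11  14  52  75  75  75  83  89  86  85  89  89  89  89] [103 102 108 107 101  89  93 103  99  99 108 114 113 114 114 116 116 115]
205 [-15 -15 -17 -16  -8  17  58  85  87  87  89  90  90  90  91  91  91  90] [105 103 107 106  96  83  91 107 113 112 115 118 119 116 117 117 118 119]
```

The bar shows as bright grey at columns 304–306, rows 187–198. That is tight to the lid face behind the lip; in front of the lip it would be at about column 309. So it is hooked and clamped, and the arm is clear.

```bash
python3 -c "
from plant import r
print(r.sign_off())"
```

```text
the job is handed in; nothing more can be done
None
```

The azimuth circle is seated flat in its cutout, the lid is shut, the bail is hooked over the keeper and the latch lever is clamped flat; I handed it in at about 28 s of the 64 s allowed, with the hook-up confirmed only from the top camera.

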